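# Reset the metering valve on a two-valve gas manifold

## Task

Set the metering valve of the small gas manifold to its marker: first swing the long lever of the shut-off valve fully closed, to its stop, straight across the pipe. With it closed, turn the metering handle until it points exactly along the flat marker on its dial, then swing the shut-off lever back fully open, to its stop along the pipe. Leave the marker where it is, and leave the other things on the desk alone.

Things in the scene. Friction and masses are not known exactly. Their poses are not given: they have to be found in the camera images.
- manifold: Gas manifold bolted to the desk: aluminium base plate 80 x 300 x 12 mm (x, y, z) with a steel header pipe (18 mm thick, axis 32 mm above the desk) running along its y axis through both valves, brass hose barbs at the ends (162 mm from the centre) and a small round gauge at the middle (top 57 mm above the desk). Origin: centre of the underside, on the desk; z up. The valves stand 90 mm to either side of it along y; which valve stands on which side changes from run to run.
- shutoff_valve: Shut-off valve: steel block 46 x 50 x 36 mm on the manifold's plate, with a stem and a long lever that turns about the vertical (z) axis through its origin. Origin: centre of the block's underside, 12 mm above the desk; axes parallel to the manifold's. Its lever is a strap of steel with a black rubber grip; no dial below it.
- shutoff_lever (a joint): Angle of the shut-off lever, 0 to 1.571 rad. 0 = fully closed: the lever points along the valve's -x axis, across the pipe. It grows clockwise seen from above; 1.571 = fully open: the lever points along the valve's +y axis, along the pipe. Stops at both ends. Stays where it is left; needs about 3 N at 75 mm from the axis.
- shutoff_lever_end (a point): Middle of the outer end of the shut-off lever, 115 mm from the turning axis, 89 mm above the desk. The black grip, from 30 to 115 mm from the axis, is 16 mm wide and 14 mm high, its underside 82 mm and its top 96 mm above the desk; nothing below it is higher than 67 mm. The point's -x axis points outward along the lever.
- metering_valve: Metering valve: same steel block, with a white round dial (124 mm across, top 62 mm above the desk, scale lines every 10 degrees) under a shorter black handle with a white line along it, which turns about the vertical (z) axis through its origin. Origin: centre of the block's underside, 12 mm above the desk; axes parallel to the manifold's.
- metering_handle (a joint): Angle of the metering handle, 0 to 1.571 rad: 0 = closed, pointing along the valve's -x axis; grows clockwise seen from above; 1.571 = fully open, along the valve's +y axis. It starts nearly closed, stays where it is left, and needs about 2 N at 65 mm from the axis.
- metering_handle_tip (a point): Pointed end of the metering handle, 85 mm from the turning axis, 89 mm above the desk. The handle is a bar 14 mm wide and 14 mm high, its underside 82 mm and its top 96 mm above the desk, straight from a round hub of 36 mm diameter to 78 mm from the axis. The point's -x axis points outward along the handle.
- set_marker (a joint): Angle of the marker on the dial, counted exactly as for the metering handle (equal values: the handle stands over the marker). It differs from run to run, always further open than the handle starts.
- set_marker_tip (a point): Pointed outer end of the flat dark steel marker that lies on the dial and sticks out 20 mm past its rim: 82 mm from the turning axis, 64 mm above the desk (top 66 mm). The marker reaches from 48 to 82 mm from the axis and is 8 mm wide. It would turn if pushed. The point's -x axis points outward along the marker.
- corner_shelf: Obstacle, fixed: white wall shelf, 155 x 210 mm, 310 to 342 mm above the desk, with a tall bottle on it (to 450 mm), in the corner to the right of the manifold. Origin: 57 mm below the middle of its board. Come in to the manifold from the robot side, not across this corner; the microscope stands to the left behind the manifold.
- slide_box: Bystander: blue slide box, 102 x 170 x 39 mm, flat on the desk. Origin at its underside.
- slide_mailer: Bystander: white slide mailer, 34 x 84 x 15 mm, flat on the desk. Origin at its underside.
- white_bottle: Bystander: white reagent bottle, 48 mm across, 115 mm high, upright behind the manifold. Origin at its underside.
- tape_roll: Bystander: roll of tape, 104 mm across, 25 mm high, lying flat. Origin at its underside.
- petri_dish: Bystander: petri dish, 58 mm across, 16 mm high, close behind the manifold. Origin at its underside.
- dropper_bottle: Bystander: brown bottle with a black cap, 28 mm across, 70 mm high, upright close behind the manifold. Origin at its underside.

How it is judged (in metres and radians):
On the way, in this order (a step that is already met when the one before it is completed fails the run):
1. the shut-off lever is fully closed (within 0.08 rad of its stop) (value of joint shutoff_lever below 0.08 rad), for 0.2 s.
2. with the shut-off closed, the metering handle points along the marker (within 0.06 rad) and is at rest (value of joint shutoff_lever below 0.12 rad and angle between the x axis of metering_handle_tip and the x axis of set_marker_tip, either way round below 0.06 rad and velocity of joint metering_handle between -0.05 and 0.05 rad/s), for 0.3 s.
3. the shut-off lever is fully open again (within 0.08 rad of its stop) (value of joint shutoff_lever above 1.49 rad), for 0.1 s.
At the end, for the whole second after the job is handed in: the shut-off lever is fully open (within 0.08 rad of its open stop), the metering handle points along the marker within 0.06 rad (3.5 degrees), and both are at rest (value of joint shutoff_lever above 1.49 rad and angle between the x axis of metering_handle_tip and the x axis of set_marker_tip, either way round below 0.06 rad and velocity of joint each of shutoff_lever, metering_handle below 0.05 rad/s and velocity of joint metering_handle above -0.05 rad/s); the robot touches nothing.
It fails at once if the marker is moved (its tip by more than 6 mm) (distance of set_marker_tip from where it was at the start of the episode above 0.006 m).
It fails at once if a bystander on the desk is moved by more than 20 mm (distance of any of slide_box, slide_mailer, white_bottle, tape_roll, petri_dish, dropper_bottle from where it was at the start of the episode above 0.02 m).
It also fails if it takes over 56 s, if anything falls off the work surface, if the arm or the gripper's body presses on something with over 40 N, if the wrist force passes 120 N, or if a joint passes its speed limit or range.

## Robot

A 6-joint arm with a two-finger parallel gripper is mounted at the origin on a cart in front of the work surface, level with it; the furniture and walls round the work are solid. World frame = base frame: x ahead of the robot, y to its left, z up, the work surface at z = 0. Lengths are in mm, angles in rad, forces in N, time in s.
With the tool pointing down it reaches from about 275 to 750 mm from the base axis. Payload 10.2 kg.
Tool frame: the origin (TCP) lies where the fingers leave the gripper's body, on its centre line; the fingertips stand 73 mm ahead of it and the grasp point (between the pads) lies 54 mm ahead of it; z points along the fingers, y is the line along which they close (so a half turn about z gives the same grasp; the last joint's range is limited). The gripper opens to 85 mm and grips with 20 to 120 N. Pads are 22 mm wide; open, the fingers measure 114 mm over their backs; the gripper's body (76 mm by 85 mm) begins 54 mm behind the grasp point. The pads swing forward as they close: fully open they stand 13 mm farther back than shut.
Start: joints at [0.932, 0.313, 1.498, -0, 1.331, -0.223], TCP at [212.072, 480.268, 303.894] pointing down, gripper open.
Joint ranges: [-2.94, 2.94], [-0.97, 2.17], [0.19, 2.56], [-1.23, 4.37], [0.02, 3.11], [-2.88, 2.88]. Speed limits (rad/s): [2.39, 2.39, 3.01, 3.14, 3.14, 3.14].

## Interface

Orientations are given as a unit quaternion [w, x, y, z].
In Python, from rig import ctrl gives the robot as it stands.
- The arm moves only by the shell command python3 -m creep 'ROWS' [OPENING] [FORCE]. ROWS is JSON, a list that holds one entry, the list of rows, each a list of 6 numbers: the shift along the world's x, y, z in units of 25 mm (1.0 is 25 mm), then the turn, a rotation vector about the world's x, y, z in units of 5 degrees (1.0 is 5 degrees). In form: [[[x, y, z, ax, ay, az], ...]]. A call has 1 to 20 rows; each row is the pose to reach, as a shift and turn from the pose commanded when the call began; what a row does not reach only later rows make up. A row lasts 1/12 s, in which the tool goes at most 41.7 mm and 7.16 degrees, less where a joint would pass 70% of its speed; a pose out of reach is approached as far as the arm can. A call with a gripper value outside its range is refused whole. OPENING is the finger opening in mm, from 0 to 85.4, set as the call begins (- or left out, the last holds). The fingers move at their own pace and stop on an object; FORCE is the grip in N (left out, the last holds). Time passes only in rows, so rows that repeat a pose let the fingers close. It gives the time, the measured TCP pose, the force, the opening and the grip force at its end, in the units of the state.
- ctrl.sense(): the state, without advancing time (a new reading comes with each control period).
- ctrl.capture(name): name is "scene" or "top" or "wrist"; returns a dict with "image" (384x512x3 uint8, red, green, blue), "fx", "fy", "cx", "cy" (pixels), "k1" (the pictures are not rectified: a ray, as slopes to the right and down, at radius r is drawn at 1 + k1 r^2 times it, then the intrinsics apply), "R" (3x3) and "t" (3): a world point X has camera coordinates R X + t. Camera axes: x right, y down, z forward; pixel columns grow to the right and rows downward; lengths in mm; the calibration is good to about 2 mm. A picture is of the moment at which its call begins. There is no depth.
- ctrl.finish_job(): hands the job in; it is judged then, once.
The state is a dict: "time_s": time; "joints": joint angles; "dq": joint speeds; "tau": joint torques, N m; "eef_pos": TCP position; "ee_rot": TCP orientation; "force": force on the tool from outside, world axes, zero at the start; "wrist_torque": the same for the moment, N m; "grip_width": opening from 0.0 (shut) to 1.0 (fully open); "grip_force": force on a finger pad.
Only numpy, scipy, OpenCV 4.12 (cv2) and the standard library are available. Lean on these libraries where they do the work, as an engineer would, in place of code of your own. Each camera call takes 0.05 s, during which the arm holds its last target. There are 200 camera calls.

## Working session

There is one attempt and no reset: what is moved stays moved. The work goes in short steps, Python scripts to look and compute and a shell command to move; the robot and the scene stay as the last step left them, time stands still between calls to the robot, and variables do not carry over. Pictures are saved under pics/ and viewed, at most 10 in all, crops included, and the job is handed in when it is done.

```bash
mkdir -p pics
cat > h.py <<'E'
import numpy as np, cv2
from rig import ctrl
def snap(n,f,crop=None,s=1):
    c=ctrl.capture(n); im=c["image"][:,:,::-1]
    np.savez('pics/'+f+'.npz',**{k:np.array(v) for k,v in c.items() if k!="image"})
    cv2.imwrite('pics/'+f+'_full.png',im)
    if crop: im=im[crop[1]:crop[3],crop[0]:crop[2]]
    cv2.imwrite('pics/'+f+'.png',cv2.resize(im,None,fx=s,fy=s,interpolation=cv2.INTER_CUBIC))
def pt(f,u,v,z):
    c=np.load('pics/'+f+'.npz'); d=np.array([(u-c['cx'])/c['fx'],(v-c['cy'])/c['fy']]); s=d.copy()
    for _ in range(20): s=d/(1+c['k1']*(s@s))
    r=c['R'].T@np.array([s[0],s[1],1]); o=-c['R'].T@c['t']
    return o+r*(z-o[2])/r[2]
E
python3 - <<'E'
from h import *
snap("top","top1",None,1.5); snap("scene","sc1",None,1.5)
s=ctrl.sense(); print(s["time_s"],s["eef_pos"],s["ee_rot"])
E
```

```text
0.1 [211.98535794 480.13678219 303.39096227] [-2.37750623e-04  2.06409192e-01  9.78465583e-01 -5.40855034e-04]
```

View pics/top1.png

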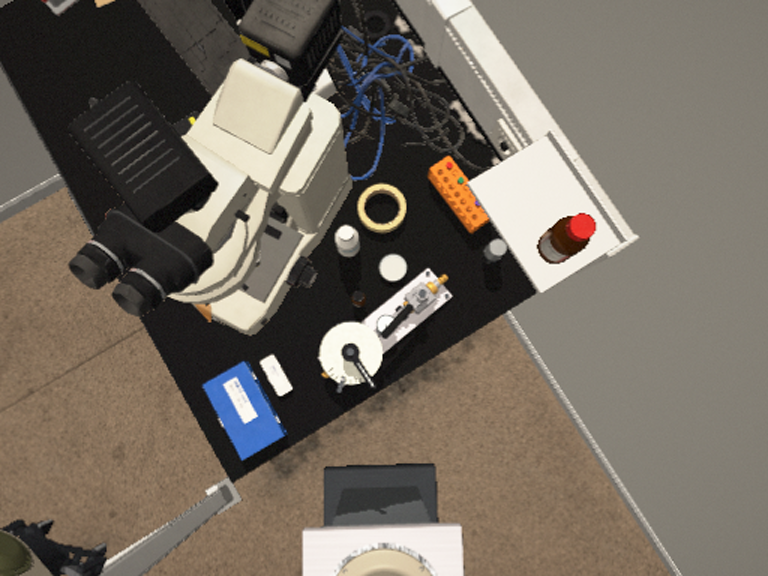

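View pics/sc1.png

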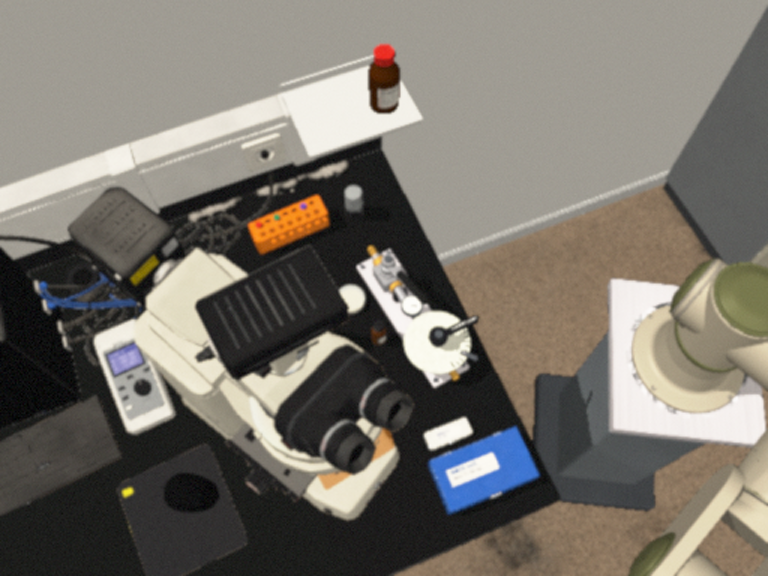

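The top view shows the metering dial at about (350,352) in the enlarged picture with its handle pointing to the lower right. The marker is near (340,385) and the shut-off block at (422,297), its lever pointing left and down along the pipe. I'll enlarge this area.

Run:
```python
from h import *
im=cv2.imread('pics/top1_full.png')[170:270,200:310]
cv2.imwrite('pics/c1.png',cv2.resize(im,None,fx=6,fy=6,interpolation=cv2.INTER_CUBIC))
for n,u,v,z in [('meter hub',350/1.5,352/1.5,96),('so',422/1.5,297/1.5,90)]: print(n,pt('top1',u,v,z))
```

```text
meter hub [495.27994999  50.032229    96.        ]
so [598.92275686 -92.63774119  90.        ]
```

View pics/c1.png

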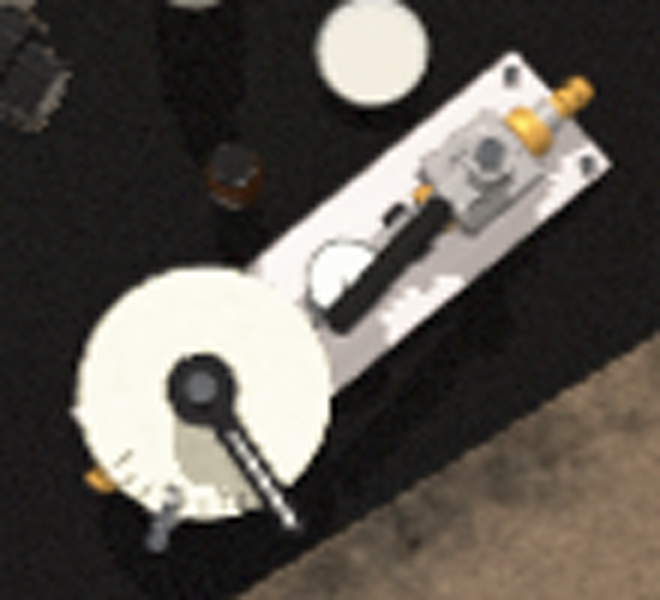

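```bash
cat > a.py <<'E'
from h import *
P={k:pt('top1',200+(x+.5)/6-.5,170+(y+.5)/6-.5,z)[:2] for k,x,y,z in [('hub',201,387,98),('dialc',204,393,62),('htip',294,525,96),('mtip',155,548,66),('min',176,492,66),('so',489,153,98),('lend',337,324,94),('b1',578,92,32),('b2',96,481,32)]}
for k in P: print(k,P[k].round(1))
a=lambda p,q:np.degrees(np.arctan2(*(P[q]-P[p])[::-1])).round(1)
d=lambda p,q:np.linalg.norm(P[q]-P[p]).round(1)
for p,q in [('b2','b1'),('hub','so'),('hub','htip'),('dialc','mtip'),('min','mtip'),('so','lend')]: print(p,q,a(p,q),d(p,q))
E
python3 a.py
```

```text
hub [496.9  50.6]
dialc [495.6  50.8]
htip [430.5   7.9]
mtip [420.9  75.9]
min [447.6  65.2]
so [606.4 -91.5]
lend [525.5 -15.3]
b1 [ 647.2 -144.9]
b2 [454.3 107.3]
b2 b1 -52.6 317.5
hub so -52.4 179.4
hub htip -147.2 79.0
dialc mtip 161.4 78.8
min mtip 158.2 28.8
so lend 136.7 111.1
```

```bash
python3 - <<'E'
from h import *
for u,v in [(540,292),(470,185),(552,135)]: print(pt('top1',u/1.5,v/1.5,342).round())
E
R1='4.7,-15.2,0,0,0,-2'; R2='10.3,-19.2,0,0,0,-4'
python3 -m creep '[[[4.7,-15.2,0,0,0,-2],[4.7,-15.2,0,0,0,-2],[4.7,-15.2,0,0,0,-2],[4.7,-15.2,0,0,0,-2],[4.7,-15.2,0,0,0,-2],[4.7,-15.2,0,0,0,-2],[4.7,-15.2,0,0,0,-2],[4.7,-15.2,0,0,0,-2],[4.7,-15.2,0,0,0,-2],[4.7,-15.2,0,0,0,-2],[4.7,-15.2,0,0,0,-2],[10.3,-19.2,0,0,0,-4],[10.3,-19.2,0,0,0,-4],[10.3,-19.2,0,0,0,-4],[10.3,-19.2,0,0,0,-4],[10.3,-19.2,0,0,0,-4],[10.3,-19.2,0,0,0,-4],[10.3,-19.2,0,0,0,-4],[10.3,-19.2,0,0,0,-4]]]' 40
python3 -c "
from h import *
snap('wrist','w1',None,1.5)"
```

```text
[ 566. -248.  342.]
[ 736. -151.  342.]
[ 815. -285.  342.]
time_s: 1.68
eef_pos: [468.7, 1.4, 303.9]
ee_rot: [-0.0, 0.373, 0.928, 0.0]
force: [0.1, -0.4, -0.2]
grip_width: 0.469
grip_force: 0.0
```

View pics/w1.png

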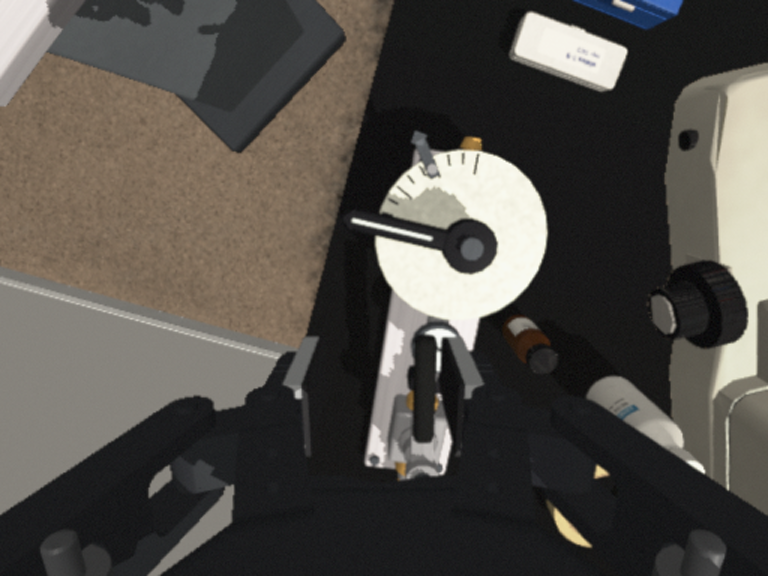

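```bash
cat > b.py <<'E'
from h import *
P={k:pt('w1',(x+.5)/1.5-.5,(y+.5)/1.5-.5,z)[:2] for k,x,y,z in [('hub',472,248,98),('dialc',461,234,62),('htip',349,217,91),('l1',432,239,96),('l2',360,222,96),('mtip',417,134,66),('min',434,174,66),('lend',428,338,94),('lin',425,440,94)]}
P['c']=np.array([496,50.6])
for k in P: print(k,P[k].round(1))
a=lambda p,q:np.degrees(np.arctan2(*(P[q]-P[p])[::-1])).round(1)
d=lambda p,q:np.linalg.norm(P[q]-P[p]).round(1)
for p,q in [('hub','htip'),('l1','l2'),('dialc','mtip'),('hub','mtip'),('min','mtip'),('lin','lend')]: print(p,q,a(p,q),d(p,q))
E
python3 b.py
```

```text
hub [497.4  52.3]
dialc [494.2  53.9]
htip [429.2   8.4]
l1 [475.7  37.6]
l2 [436.1  11.9]
mtip [422.1  77.1]
min [449.3  67.7]
lend [525.2 -10.4]
lin [583.9 -66.4]
c [496.   50.6]
hub htip -147.2 81.1
l1 l2 -147.1 47.3
dialc mtip 162.2 75.8
hub mtip 161.8 79.3
min mtip 161.1 28.8
lin lend 136.3 81.1
```

The wrist view shows the handle tip at (349,217), the metering hub at (472,248), the marker from (434,174) to (417,134), and the shut-off lever end at (428,338). Next I'll straddle the shut-off lever.

```bash
python3 -m creep '[[[3.2,-1.48,0,0,0,0],[3.2,-1.48,0,0,0,0],[3.2,-1.48,0,0,0,0],[3.2,-1.48,-3,0,0,0],[3.2,-1.48,-3,0,0,0],[3.2,-1.48,-5,0,0,0],[3.2,-1.48,-5.5,0,0,0],[3.2,-1.48,-6,0,0,0],[3.2,-1.48,-6.5,0,0,0],[3.2,-1.48,-6.5,0,0,0],[3.2,-1.48,-6.5,0,0,0]]]' 40
python3 -m creep '[[[0,0,0,0,0,0],[0,0,0,0,0,0],[0,0,0,0,0,0],[0,0,0,0,0,0]]]' 22 20
python3 -c "
from h import *
snap('wrist','w2',None,1)"
```

```text
time_s: 2.65
eef_pos: [549.2, -36.0, 141.8]
ee_rot: [-0.0, 0.373, 0.928, -0.0]
force: [0.1, -0.4, 0.1]
grip_width: 0.469
grip_force: 0.0
time_s: 2.98
eef_pos: [549.7, -36.7, 142.0]
ee_rot: [0.0, 0.373, 0.928, 0.0]
force: [0.6, 0.5, 0.5]
grip_width: 0.261
grip_force: 0.0
```

View pics/w2.png

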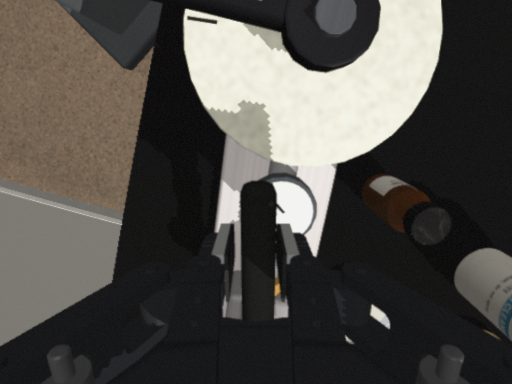

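The lever (258,230) lies centred between the two pads (230 and 285). Now I'll swing it closed.

```bash
python3 -m creep '[[[-0.36,-0.44,0,0,0,2],[-0.36,-0.44,0,0,0,2],[-0.62,-0.93,0,0,0,4],[-0.62,-0.93,0,0,0,4],[-0.8,-1.46,0,0,0,6],[-0.8,-1.46,0,0,0,6],[-0.88,-2.01,0,0,0,8],[-0.88,-2.01,0,0,0,8],[-0.86,-2.57,0,0,0,10],[-0.86,-2.57,0,0,0,10],[-0.75,-3.11,0,0,0,12],[-0.75,-3.11,0,0,0,12],[-0.54,-3.63,0,0,0,14],[-0.54,-3.63,0,0,0,14],[-0.22,-4.15,0,0,0,16.2],[-0.22,-4.15,0,0,0,16.2],[-0.22,-4.15,0,0,0,16.2]]]' 22
python3 -m creep '[[[0.07,-0.1,0,0,0,0],[0.12,-0.16,0,0,0,0],[0.12,-0.16,0,0,0,0],[0.12,-0.16,0,0,0,0]]]'
```

```text
time_s: 4.45
eef_pos: [544.2, -140.8, 141.4]
ee_rot: [0.0, -0.32, 0.948, -0.0]
force: [1.0, -0.7, 0.4]
grip_width: 0.256
grip_force: 0.0
time_s: 4.78
eef_pos: [545.5, -142.4, 141.2]
ee_rot: [-0.002, -0.318, 0.948, 0.003]
force: [-10.4, 10.9, 9.0]
grip_width: 0.259
grip_force: 7.6
```

```bash
python3 -m creep '[[[-0.12,0.16,0,0,0,0],[-0.12,0.16,0,0,0,0],[-0.12,0.16,1,0,0,0],[-0.12,0.16,2.4,0,0,0],[-0.12,0.16,2.4,0,0,0],[-3.95,6.6,2.4,0,0,-0.8],[-3.95,6.6,2.4,0,0,-0.8],[-3.95,6.6,2.4,0,0,-0.8],[-3.95,6.6,2.4,0,0,-0.8],[-3.95,6.6,2.4,0,0,-0.8],[-3.95,6.6,2.4,0,0,-0.8],[-3.95,6.6,2.4,0,0,-0.8],[-3.95,6.6,2.4,0,0,-0.8]]]' 40
python3 -c "
from h import *
snap('wrist','w3',None,1)
snap('top','t3',(200,170,310,270),5)
a=cv2.imread('pics/w3.png');b=cv2.imread('pics/t3.png')[:384,:288*2-300]
cv2.imwrite('pics/w3m.png',np.hstack([a,b])); print(np.hstack([a,b]).shape)"
```

```text
time_s: 5.87
eef_pos: [449.0, 20.0, 201.7]
ee_rot: [0.001, -0.285, 0.959, -0.0]
force: [0.7, -0.3, 0.2]
grip_width: 0.471
grip_force: 0.0
(384, 788, 3)
```

View pics/w3.png

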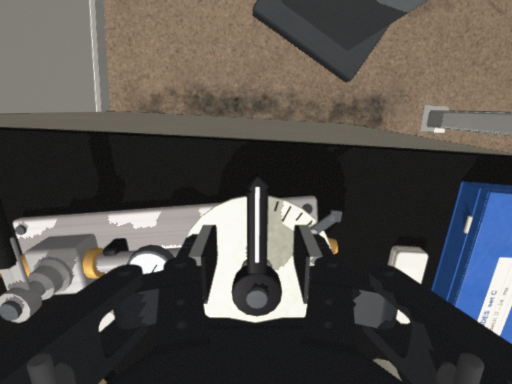

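View pics/t3.png

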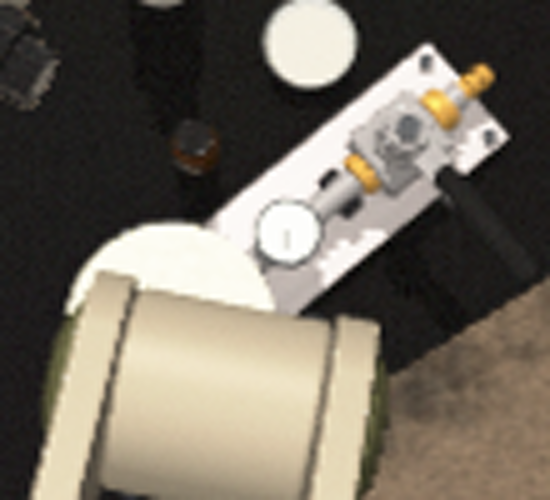

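The wrist view shows the handle at (258,215), centred between the pads. The top view shows the shut-off lever square to the pipe, so it is closed. Now I'll grip the handle and turn it.

```bash
python3 - <<'E'
from h import *
q=lambda x,y:pt('w3',x,y,66)[:2]
t,i,h=q(341,212),q(322,226),np.array([497,52])
print(t,i,np.degrees(np.arctan2(*(t-h)[::-1])),np.degrees(np.arctan2(*(t-i)[::-1])),np.linalg.norm(t-h))
hb=pt('w3',257,297,98)[:2];ht=pt('w3',258,182,92)[:2];print(hb,ht,np.degrees(np.arctan2(*(ht-hb)[::-1])),np.degrees(np.arctan2(*(t-hb)[::-1])))
E
python3 -m creep '[[[0,0,-1,0,0,0],[0,0,-2,0,0,0],[0,0,-2.3,0,0,0],[0,0,-2.3,0,0,0],[0,0,-2.3,0,0,0]]]' 40
python3 -m creep '[[[0,0,0,0,0,0],[0,0,0,0,0,0],[0,0,0,0,0,0],[0,0,0,0,0,0],[0,0,0,0,0,0],[0,0,0,0,0,0]]]' 10 20
```

```text
[420.10252173  77.40891611] [436.97236269  72.15852237] 161.71510859527348 162.71231239089397 80.9866358251227
[497.13171173  52.31646457] [429.44812551   8.77011678] -147.2435322548943 161.95685069608209
time_s: 6.38
eef_pos: [448.8, 20.1, 144.3]
ee_rot: [0.0, -0.285, 0.958, -0.0]
force: [0.9, -0.1, -0.1]
grip_width: 0.473
grip_force: 0.0
time_s: 6.88
eef_pos: [448.8, 20.4, 145.0]
ee_rot: [0.001, -0.286, 0.958, -0.001]
force: [-1.4, -1.0, 7.1]
grip_width: 0.161
grip_force: 25.1
```

```bash
python3 -m creep '[[[-0.1,0.17,0,0,0,-1],[-0.19,0.35,0,0,0,-2],[-0.19,0.35,0,0,0,-2],[-0.26,0.54,0,0,0,-3],[-0.32,0.73,0,0,0,-4],[-0.32,0.73,0,0,0,-4],[-0.36,0.93,0,0,0,-5],[-0.38,1.13,0,0,0,-6],[-0.38,1.13,0,0,0,-6],[-0.38,1.33,0,0,0,-7],[-0.37,1.53,0,0,0,-8],[-0.37,1.53,0,0,0,-8],[-0.33,1.74,0,0,0,-9],[-0.28,1.97,0,0,0,-10.2],[-0.28,1.97,0,0,0,-10.2],[-0.28,1.97,0,0,0,-10.2],[-0.28,1.97,0,0,0,-10.2],[-0.28,1.97,0,0,0,-10.2]]]'
python3 -m creep '[[[0,0,0,0,0,0],[0,0,0,0,0,0],[0,0,0,0,0,0],[0,0,0,0,0,0],[0,0,1,0,0,0],[0,0,2.4,0,0,0],[0,0,2.4,0,0,0],[0,0,2.4,0,0,0],[0,0,2.4,0,0,0],[0,0,2.4,0,0,0]]]' 40
python3 -c "
from h import *
snap('wrist','w4',(160,150,360,310),4)"
```

```text
time_s: 8.38
eef_pos: [441.8, 69.8, 144.9]
ee_rot: [0.001, 0.154, 0.988, 0.0]
force: [-1.3, 2.5, 7.5]
grip_width: 0.156
grip_force: 25.2
time_s: 9.22
eef_pos: [440.8, 69.8, 202.9]
ee_rot: [-0.001, 0.155, 0.988, -0.0]
force: [0.2, -0.0, 0.0]
grip_width: 0.468
grip_force: 0.0
```

View pics/w4.png

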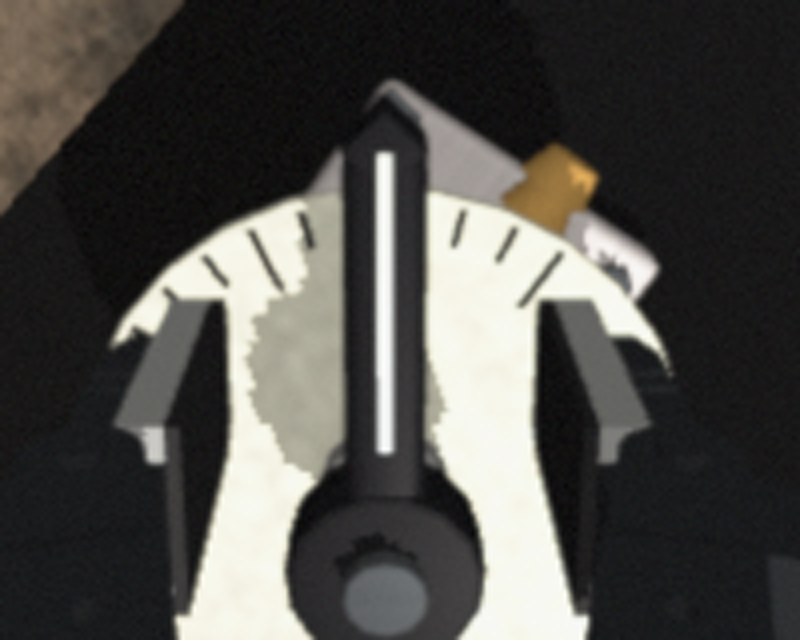

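The handle covers the marker, and its line is vertical at column 385. That puts its direction at 162.2° against a measured 161.8° for the marker, so it is aligned. Next I'll reopen the shut-off.

```bash
python3 -m creep '[[[0,-2,0,0,0,2],[1,-4,0,0,0,4],[2,-6,0,0,0,6],[4.1,-8.38,0,0,0,8],[4.1,-8.38,0,0,0,11.05],[4.1,-8.38,0,0,0,11.05],[4.1,-8.38,0,0,0,11.05],[4.1,-8.38,0,0,0,11.05],[4.1,-8.38,0,0,0,11.05],[4.1,-8.38,0,0,0,11.05],[4.1,-8.38,0,0,0,11.05],[4.1,-8.38,-1,0,0,11.05],[4.1,-8.38,-1.8,0,0,11.05],[4.1,-8.38,-2.5,0,0,11.05],[4.1,-8.38,-2.5,0,0,11.05],[4.1,-8.38,-2.5,0,0,11.05]]]' 40
python3 -m creep '[[[0,0,0,0,0,0],[0,0,0,0,0,0],[0,0,0,0,0,0],[0,0,0,0,0,0]]]' 22 20
python3 -c "
from h import *
snap('wrist','w5',None,1)"
```

```text
time_s: 10.6
eef_pos: [543.7, -139.4, 141.3]
ee_rot: [-0.0, -0.32, 0.947, 0.0]
force: [0.6, 0.5, 1.0]
grip_width: 0.473
grip_force: 0.0
time_s: 10.93
eef_pos: [544.0, -139.8, 142.2]
ee_rot: [0.0, -0.321, 0.947, -0.0]
force: [0.3, 0.8, -0.0]
grip_width: 0.256
grip_force: 0.0
```

View pics/w5.png

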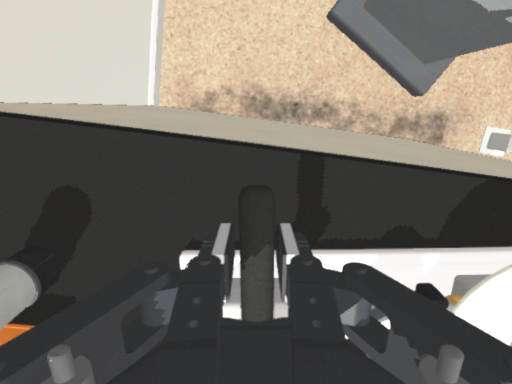

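The lever (258,250) is centred between the pads again, so I'll swing it open.

```bash
python3 -m creep '[[[-0.3,0.47,0,0,0,-2],[-0.3,0.47,0,0,0,-2],[-0.52,0.98,0,0,0,-4],[-0.52,0.98,0,0,0,-4],[-0.65,1.52,0,0,0,-6],[-0.65,1.52,0,0,0,-6],[-0.68,2.08,0,0,0,-8],[-0.68,2.08,0,0,0,-8],[-0.61,2.63,0,0,0,-10],[-0.61,2.63,0,0,0,-10],[-0.45,3.16,0,0,0,-12],[-0.45,3.16,0,0,0,-12],[-0.2,3.66,0,0,0,-14],[-0.2,3.66,0,0,0,-14],[0.14,4.1,0,0,0,-16],[0.14,4.1,0,0,0,-16],[0.54,4.48,0,0,0,-18],[0.54,4.48,0,0,0,-18],[0.54,4.48,0,0,0,-18]]]'
python3 -m creep '[[[0.1,0.08,0,0,0,0],[0.16,0.12,0,0,0,0],[0.16,0.12,0,0,0,0],[0.16,0.12,0,0,0,0]]]'
```

```text
time_s: 12.57
eef_pos: [557.5, -27.5, 141.5]
ee_rot: [0.0, 0.443, 0.896, 0.0]
force: [0.6, -0.2, -0.3]
grip_width: 0.259
grip_force: 0.0
time_s: 12.9
eef_pos: [560.8, -24.8, 141.4]
ee_rot: [-0.001, 0.442, 0.897, -0.0]
force: [-4.9, -1.2, 2.2]
grip_width: 0.259
grip_force: 2.3
```

```bash
python3 -m creep '[[[0.08,0.06,0,0,0,0],[0.08,0.06,0,0,0,0],[0.08,0.06,0,0,0,0],[0.08,0.06,0,0,0,0]]]'
```

```text
time_s: 13.23
eef_pos: [561.3, -24.5, 141.3]
ee_rot: [-0.003, 0.442, 0.897, -0.002]
force: [-17.4, -8.7, 8.2]
grip_width: 0.26
grip_force: 9.6
```

At the stop (19 N). I'll back off, lift clear, retreat and check.

```bash
python3 -m creep '[[[-0.2,-0.15,0,0,0,0],[-0.2,-0.15,0,0,0,0],[-0.2,-0.15,1,0,0,0],[-0.2,-0.15,2.5,0,0,0],[-0.2,-0.15,5,0,0,0],[-0.2,-0.15,5,0,0,0],[-0.2,-0.15,5,0,0,0],[-6,-2,5,0,0,0],[-8,-2,5,0,0,0],[-8,-2,5,0,0,0],[-8,-2,5,0,0,0],[-8,-2,5,0,0,0],[-8,-2,5,0,0,0],[-8,-2,5,0,0,0],[-8,-2,5,0,0,0]]]' 26
python3 -c "
from h import *
snap('top','t6',(200,170,310,270),6)"
```

```text
time_s: 14.48
eef_pos: [364.0, -73.4, 266.5]
ee_rot: [0.001, 0.443, 0.897, 0.0]
force: [0.2, 0.4, 0.6]
grip_width: 0.303
grip_force: 0.0
```

View pics/t6.png

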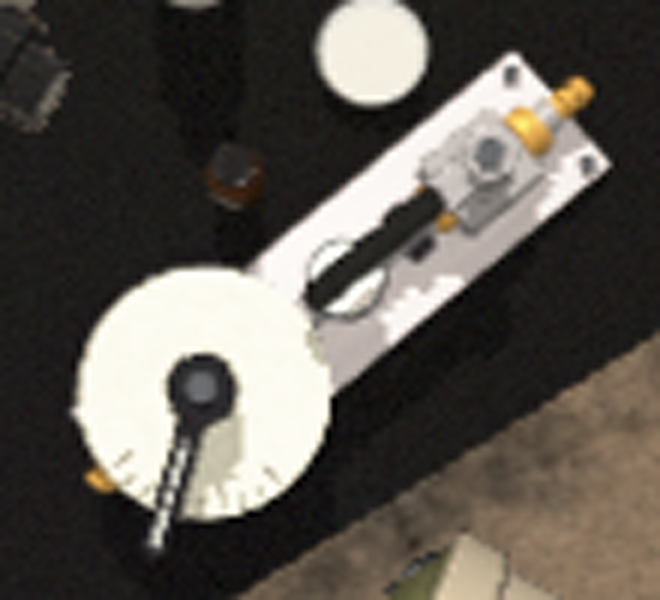

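The lever lies along the pipe, ending at (318,297). The handle tip at (153,548) covers the spot where the marker was, and the bystanders have not moved.

```bash
python3 -c "
from rig import ctrl
print(ctrl.finish_job())"
```

```text
the job is handed in; nothing more can be done
None
```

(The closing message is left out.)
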